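# Cock the spring punch on the striking plate

### The job

The spring punch in the sloping rest is spent: its end button stands out. Lift it out of the rest, hold it upright with the button down, press the button steadily against the steel plate beside it until it stops fully home, and keep it pressed firmly there for about a second without slamming or forcing it; then lay the cocked punch back in its rest as it was, button end low, and let go. Leave the spanner and the bolt alone.

Things in the scene. Friction and masses are not known exactly. Their poses are not given: they have to be found in the camera images.
- punch_centre (a point): Centre of the spring punch's round knurled steel barrel, the place to grip it: 24 mm diameter. z axis along the punch towards the pointed nose. Barrel from z = -62 to +50 mm, nose on to +72 mm; a 34 mm collar at z = -38 to -32 mm; the 16 mm domed end button stands out from the barrel's end to z = -74 mm (-62 mm when home).
- button_end (a point): Tip of the end button of the punch, on its axis; z axis towards the nose.
- button (a joint): How far the end button is pressed in: 0 (standing out, spent) to 0.012 m (fully home, cocked). A stiff catch resists with about 9 N all the way, at home it stops hard, and it stays wherever it is left: a half-pressed button is not cocked. A firm press is 15 to 30 N.
- punch: The whole spring punch, 146 mm long, 0.2 to 0.35 kg, balanced within 5 mm of its centre; same origin and axes as punch_centre.
- rest: Fixed dark steel sloping rest, base 150 mm along its x by 90 mm along its y, origin on the bench straight below the punch's centre. Two V forks on a sloping strut carry the punch; they are open above, so that it lifts straight up. Forks 9 mm thick, about 47 mm across. Between them both sides of the punch are free, and 34 mm below its axis.
- rest_seat (a point): Where the punch's centre lies in the rest, 100 mm above the bench. z axis: the direction of the resting punch, 45 degrees up towards the nose, button end low; y axis: level, across the rest. The forks lie at z = -48 to -39 mm and z = +28 to +37 mm; the punch's collar lies just above the lower fork.
- press_plate: Flat bare steel plate fixed to the bench, 217 mm along its x, 199 mm along its y, 5 mm thick; origin at the centre of its underside. The button is pressed against its top.
- spanner: Bystander: small combination spanner, 179 mm long, 8 mm high, lying on the bench between rest and plate; origin at the centre of its underside. To be left alone.
- bolt: Bystander: plain steel hexagon bolt, 68 mm long, 19 mm high, lying on the bench between rest and plate; origin at the centre of its underside. To be left alone.
There are look-alikes about, which are no part of the job. Of the things that look like the punch, the larger one is meant.

How it is judged:
On the way, in this order (a step that is already met when the one before it is completed fails the run):
1. the punch is lifted clear of its rest, the button still out (distance between punch_centre and rest_seat above 0.08 m and value of joint button below 0.003 m and contact force between punch and rest below 0.1 N), for 0.05 s.
2. with the punch upright (within 20 degrees), nose up, its button is pressed home against the plate and kept pressed with more than 12 N for 0.4 s (value of joint button above 0.01 m and angle between punch_centre's own z axis and vertical below 0.35 rad and contact force between punch and press_plate above 12 N), for 0.4 s.
At the end, for the whole second after the job is handed in: The button is home (pressed in by more than 10 of its 12 mm), and the punch lies still in both forks of its rest, button end low, its centre within 15 mm and its axis within 0.15 rad of where it lay at first (value of joint button above 0.01 m and distance between punch_centre and rest_seat below 0.015 m and angle between the z axis of punch_centre and the z axis of rest_seat, either way round below 0.15 rad and z of button_end in the frame of rest_seat below 0 m and linear speed of punch below 0.02 m/s); the robot touches nothing.
It fails at once if the punch is slammed or forced on the plate (more than 60 N) (contact force between punch and press_plate above 60 N).
It fails at once if the spanner or the bolt is shifted by more than 30 mm (distance of any of spanner, bolt from where it was at the start of the episode above 0.03 m).
It also fails if it takes over 67 s, if anything falls off the work surface, if the arm or the gripper's body presses on something with over 40 N, if the wrist force passes 120 N, or if a joint passes its speed limit or range.

### The arm

A 6-joint arm with a two-finger parallel gripper is mounted at the origin on a cart in front of the work surface, level with it; the furniture and walls round the work are solid. World frame = base frame: x ahead of the robot, y to its left, z up, the work surface at z = 0. Lengths are in m, angles in rad, forces in N, time in s.
With the tool pointing down it reaches from about 0.325 to 1 m from the base axis. Payload 5.1 kg.
Tool frame: the origin (TCP) lies on the centre line of the jaws, within the pads' length; the fingertips stand 25 mm ahead of it and the grasp point (between the pads) lies 6 mm ahead of it; y points along the fingers, z is the direction in which the jaws open and shut, and the axes are right-handed (so a half turn about y gives the same grasp; the last joint's range is limited). The gripper opens to 85 mm and grips with 20 to 120 N. Pads are 22 mm wide; open, the fingers measure 114 mm over their backs; the gripper's body (76 mm by 85 mm) begins 54 mm behind the grasp point. The pads swing forward as they close: fully open they stand 13 mm farther back than shut.
Start: joints at [1.22, 0.124, 1.65, -0, 1.367, -0.083], TCP at [0.172, 0.627, 0.256] pointing down, gripper open.
Joint ranges: [-2.61, 2.61], [-1.02, 2.33], [0.03, 2.71], [-1.35, 4.49], [0.32, 2.68], [-2.91, 2.91]. Speed limits (rad/s): [2.57, 2.57, 3.14, 3.14, 3.14, 3.14].

### API

Orientations are given as [roll, pitch, yaw] about the fixed x, y, z axes, in that order (R = Rz(yaw) Ry(pitch) Rx(roll)).
In Python, from bench import sensors, imaging, env gives the robot as it stands.
- The arm moves only by the tool drive_tool, never from a script. Its arguments are lists of equal length, an entry for each row: "translation": the shift along the tool's x, y, z in m, a list of three; "angular": the turn, a rotation vector about the tool's x, y, z in degrees, a list of three. In form: {"translation": [[x, y, z], ...], "angular": [[wx, wy, wz], ...]}. A call has 1 to 20 rows; each row shifts and turns the commanded pose from where the row before left it, along the tool's axes as they then stand; what a row does not reach is not made up. A row lasts 1/8 s, in which the tool goes at most 62.5 mm and 10.7 degrees, less where a joint would pass 70% of its speed; a pose out of reach is approached as far as the arm can. A call is refused whole if a number of a shift passes 0.0625 or a number of a turn 10.7, either way. A call with a gripper value outside its range is refused whole. "hand" is the opening, from 0 (shut) to 1 (fully open), set as the call begins (left out, the last holds). The fingers move at their own pace and stop on an object; "newtons" is the grip in N (left out, the last holds). Time passes only in rows, so rows that do not move let the fingers close. It gives the time, the measured TCP pose, the force and the opening at its end, in the units of the state.
- sensors.state(): the state, without advancing time (a new reading comes with each control period).
- imaging.snapshot(name): name is "side" or "top"; returns a dict with "pixels" (420x560x3 uint8, red, green, blue), "mtx" (3x3 intrinsics, pixels), "R" (3x3) and "t" (3): a world point X has camera coordinates R X + t. Camera axes: x right, y down, z forward; pixel columns grow to the right and rows downward; lengths in m; the calibration is good to about 2 mm. A picture is of the moment at which its call begins. There is no depth.
- env.hand_in(): hands the job in, once; it reports no verdict.
The state is a dict: "time_s": time; "joints": joint angles; "qd": joint speeds; "tau": joint torques, N m; "tcp_pos": TCP position; "orientation": TCP orientation; "ft_force": force on the tool from outside, world axes, zero at the start; "ft_torque": the same for the moment, N m; "opening": finger opening in m.
Only numpy, scipy, OpenCV 4.12 (cv2) and the standard library are available. Lean on these libraries where they do the work, as an engineer would, in place of code of your own. Each camera call takes 0.05 s, during which the arm holds its last target. There are 200 camera calls.

## Working session

There is one attempt and no reset: what is moved stays moved. The work goes in short steps, Python scripts to look and compute and a tool call to move; the robot and the scene stay as the last step left them, time stands still between calls to the robot, and variables do not carry over. Pictures are saved under pics/ and viewed, about 8 in all and at most 12, crops included, and the job is handed in when it is done.

Besides the shell and the picture viewer there is one more tool, called after "Emit:" in YAML: its name, and indented under it one key for each argument. drive_tool: Moves the arm, as the interface text tells. Its arguments: {"type":"object","properties":{"translation":{"type":"array","items":{"type":"array","items":{"type":"number"}}},"angular":{"type":"array","items":{"type":"array","items":{"type":"number"}}},"hand":{"type":"number"},"newtons":{"type":"number"}},"required":["translation","angular"]}

```bash
ls; mkdir -p pics; python3 - <<'E'
from bench import sensors, imaging
import cv2,pickle
s=sensors.state(); print(s)
d={n:imaging.snapshot(n) for n in("side","top")}
pickle.dump(d,open('snap0.pkl','wb'))
for n in d: cv2.imwrite(f'pics/{n}0.png',d[n]['pixels'][:,:,::-1]); print(n,d[n]['mtx'].tolist(),(-d[n]['R'].T@d[n]['t']).round(3),d[n]['R'].round(3).tolist())
E
```

```text
pics
{'time_s': 0.0, 'joints': array([ 1.22038331e+00,  1.24477969e-01,  1.65171287e+00,  3.78538865e-05,
        1.36751712e+00, -8.26055326e-02]), 'qd': array([ 0.00222333, -0.00179406, -0.00033124, -0.0004319 , -0.00088069,
       -0.0014935 ]), 'tau': array([ 1.58501309e-03, -4.23608315e+01, -3.65459526e+01,  1.62449186e-05,
        6.96966905e-03, -7.77084210e-06]), 'tcp_pos': array([0.17182441, 0.62627739, 0.25504757]), 'orientation': array([-1.57290136e+00,  2.11468803e-04, -2.67815386e-01]), 'ft_force': array([ 0.0632991 ,  0.51350088, -0.4956    ]), 'ft_torque': array([ 0.03829106,  0.05833934, -0.00777934]), 'opening': 0.08549972670483533}
side [[420.5093638820288, 0.0, 280.03059151350755], [0.0, 420.5093638820288, 208.24987390281586], [0.0, 0.0, 1.0]] [0.43  0.732 0.463] [[-0.989, -0.15, 0.004], [-0.067, 0.417, -0.907], [0.134, -0.897, -0.422]]
top [[514.9053653162343, 0.0, 271.2333444933112], [0.0, 514.9053653162343, 208.96990264888888], [0.0, 0.0, 1.0]] [ 0.34  -0.013  1.215] [[0.028, -1.0, -0.01], [-0.983, -0.025, -0.183], [0.183, 0.015, -0.983]]
```

View pics/top0.png

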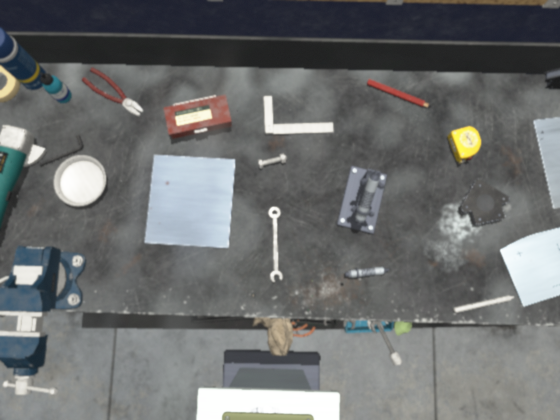

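View pics/side0.png

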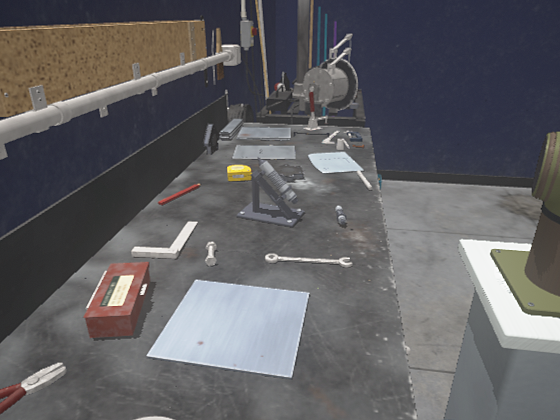

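```bash
cat > h.py <<'E'
import numpy as np,cv2
def pix2w(c,uv,z):
    K,R,t=c['mtx'],c['R'],c['t']; C=-R.T@t
    d=R.T@np.linalg.solve(K,np.array([*uv,1.0])); return C+d*(z-C[2])/d[2]
def w2pix(c,X):
    p=c['mtx']@(c['R']@np.asarray(X,float)+c['t']); return p[:2]/p[2]
def tri(cs,uvs):
    A=[];b=[]
    for c,uv in zip(cs,uvs):
        C=-c['R'].T@c['t']; d=c['R'].T@np.linalg.solve(c['mtx'],np.array([*uv,1.0])); d/=np.linalg.norm(d)
        P=np.eye(3)-np.outer(d,d); A.append(P);b.append(P@C)
    return np.linalg.lstsq(np.vstack(A),np.hstack(b),rcond=None)[0]
E
python3 - <<'E'
import pickle,cv2,numpy as np
from h import *
d=pickle.load(open('snap0.pkl','rb'))
t=d['top'];s=d['side']
for n,uv,z in [('restTL',(351,167),0),('restTR',(385,172),0),('restBR',(373,233),0),('restBL',(340,226),0),('pTL',(154,155),.005),('pTR',(236,157),.005),('pBR',(230,247),.005),('pBL',(145,243),.005),('span',(275,212),0),('span',(277,280),0),('bolt',(272,160),.01),('small',(348,273),.01),('small',(384,270),.01)]: print(n,pix2w(t,uv,z).round(3))
a=cv2.resize(t['pixels'][155:245,325:405,::-1],(400,450),interpolation=cv2.INTER_CUBIC)
b=cv2.resize(s['pixels'][145:235,230:310,::-1],(400,450),interpolation=cv2.INTER_CUBIC)
cv2.imwrite('pics/crop0.png',np.hstack([a,b]))
E
```

```text
restTL [ 0.675 -0.186  0.   ]
restTR [ 0.664 -0.268  0.   ]
restBR [ 0.514 -0.238  0.   ]
restBL [ 0.529 -0.16   0.   ]
pTL [0.692 0.295 0.005]
pTR [0.691 0.094 0.005]
pBR [0.471 0.1   0.005]
pBL [0.475 0.301 0.005]
span [ 0.559 -0.004  0.   ]
span [ 0.397 -0.013  0.   ]
bolt [0.685 0.006 0.01 ]
small [ 0.417 -0.178  0.01 ]
small [ 0.426 -0.261  0.01 ]
```

View pics/crop0.png

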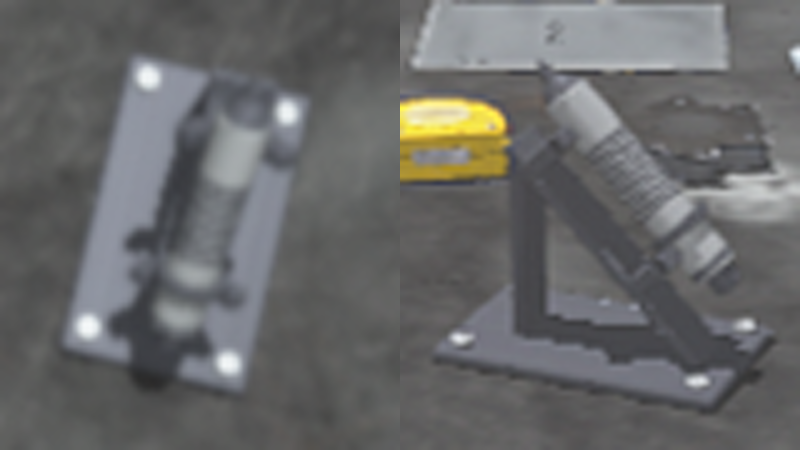

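Candidates, in top-view pixels: the punch in the rest at (365,197), and a small look-alike lying on the bench at (365,272). The crop confirms the one in the rest: it is larger, with its collar and button at the low end towards the robot. Its centre is about (0.595,-0.213), heading -10.5°. The press plate centre is about (0.582,0.197). I'm moving over the rest now.

Emit:
drive_tool:
  translation:
    - [0,-0.05,0]
    - [0,-0.05,0]
    - [0.0328,0,-0.0389]
    - [0.0328,0,-0.0389]
    - [0.0328,0,-0.0389]
    - [0.0328,0,-0.0389]
    - [0.0328,0,-0.0389]
    - [0.0328,0,-0.0389]
    - [0.0328,0,-0.0389]
    - [0.0328,0,-0.0389]
    - [0.0328,0,-0.0389]
    - [0.0328,0,-0.0389]
    - [0.0328,0,-0.0389]
    - [0.0328,0,-0.0389]
    - [0.0328,0,-0.0389]
    - [0.0328,0,-0.0389]
    - [0.0328,0,-0.0389]
    - [0.0328,0,-0.0389]
    - [0.0328,0,-0.0389]
    - [0.0328,0,-0.0389]
  angular:
    - [0,0,0]
    - [0,0,0]
    - [0,0,0]
    - [0,0,0]
    - [0,0,0]
    - [0,0,0]
    - [0,0,0]
    - [0,0,0]
    - [0,0,0]
    - [0,0,0]
    - [0,0,0]
    - [0,0,0]
    - [0,0,0]
    - [0,0,0]
    - [0,0,0]
    - [0,0,0]
    - [0,0,0]
    - [0,0,0]
    - [0,0,0]
    - [0,0,0]
  hand: 1

```text
time_s: 2.6
tcp_pos: [0.5564, -0.2063, 0.3557]
orientation: [-1.57, 0.001, -0.268]
ft_force: [0.3, 0.3, 0.0]
opening: 0.0857
```

Emit:
drive_tool:
  translation:
    - [0,0,0]
    - [0,0,0]
    - [0,0,0]
    - [0,0.05,0]
    - [0,0,0]
  angular:
    - [0,-4.8,0]
    - [0,0,-7.5]
    - [0,0,-7.5]
    - [0,0,0]
    - [0,0,0]

```text
time_s: 3.22
tcp_pos: [0.5667, -0.206, 0.3025]
orientation: [-1.568, -0.252, -0.185]
ft_force: [-0.2, 0.8, -0.1]
opening: 0.0856
```

```bash
python3 - <<'E'
from bench import sensors, imaging
from h import *
import pickle
d={n:imaging.snapshot(n) for n in("side","top")}; pickle.dump(d,open('snap1.pkl','wb'))
d0=pickle.load(open('snap0.pkl','rb'))
P=np.array([.5955,-.213,.1]);psi=np.radians(-10.5);u=np.array([np.cos(psi),np.sin(psi),1])*.7071
out=[]
for n,(x0,y0,w,h) in {'side':(220,110,100,120),'top':(320,140,100,120)}.items():
    out+=[cv2.resize(d[n]['pixels'][y0:y0+h,x0:x0+w,::-1],None,fx=4,fy=4,interpolation=cv2.INTER_CUBIC)]
    if n=='side' : pass
    im=cv2.resize(d0[n]['pixels'][y0:y0+h,x0:x0+w,::-1],None,fx=4,fy=4,interpolation=cv2.INTER_CUBIC)
    for z in(-.074,-.062,-.035,0,.05,.072):
        p=(w2pix(d[n],P+z*u)-[x0,y0])*4+2
        cv2.drawMarker(im,tuple(p.round().astype(int).tolist()),(0,0,255),0,10,1)
        lat=np.array([-np.sin(psi),np.cos(psi),0])*.012
        for s in(-1,1):
            p=(w2pix(d[n],P+z*u+s*lat)-[x0,y0])*4+2; cv2.circle(im,tuple(p.round().astype(int).tolist()),2,(0,255,0),-1)
    out[-1]=im
cv2.imwrite('pics/ov.png',np.hstack(out))
cv2.imwrite('pics/ap.png',d['side']['pixels'][40:260,150:400,::-1])
E
```

```text
(no output)
```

View pics/ov.png

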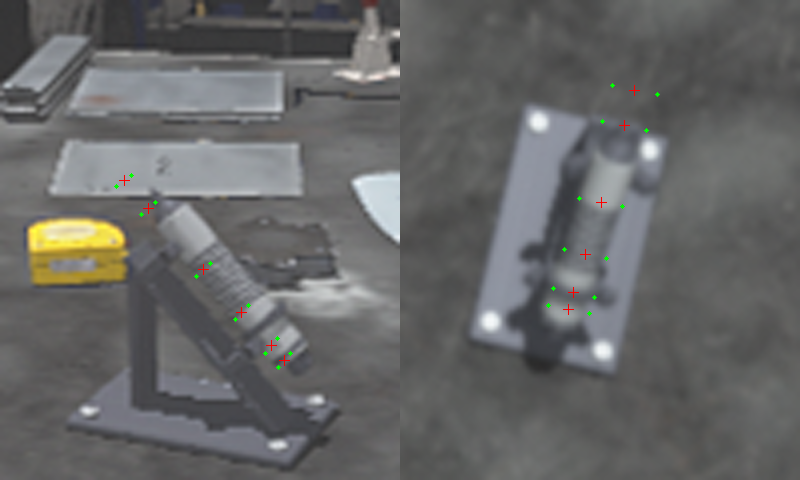

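```bash
cat > fit.py <<'E'
import pickle
from h import *
from scipy.optimize import least_squares
d=pickle.load(open('snap0.pkl','rb'))
o={'side':(220,110),'top':(320,140)}
obs=[('side',(153,192),.072),('side',(172,213),.05),('side',(296,355),-.062),('side',(306,368),-.074),('top',(566-400,318),-.062),('top',(572-400,278),-.035),('top',(618-400,140),.072)]
def f(p,full=False):
    psi,th=p[3:5];u=np.array([np.cos(psi)*np.cos(th),np.sin(psi)*np.cos(th),np.sin(th)])
    r=[(w2pix(d[n],p[:3]+z*u)-np.array(o[n])-(np.array(q)-2)/4) for n,q,z in obs]
    return np.array(r) if full else np.r_[np.ravel(r),(p[2]-.1)/.002,(p[4]-np.pi/4)/.03,(p[3]+.183)/.03]
if __name__=='__main__':
    s=least_squares(f,[.58,-.21,.1,-.18,.785]); p=s.x
    print(p.round(4),np.degrees(p[3:]).round(1)); print(f(p,True).round(1).tolist())
    psi,th=p[3:];u=np.array([np.cos(psi)*np.cos(th),np.sin(psi)*np.cos(th),np.sin(th)])
    out=[]
    for n,(x0,y0) in o.items():
        im=cv2.resize(d[n]['pixels'][y0:y0+120,x0:x0+100,::-1],None,fx=4,fy=4,interpolation=cv2.INTER_CUBIC)
        lat=np.array([-np.sin(psi),np.cos(psi),0]); w=np.cross(u,lat)
        for z,r in((-.074,.008),(-.062,.012),(-.032,.017),(.05,.012),(.072,.001)):
            c=[((w2pix(d[n],p[:3]+z*u+r*(np.cos(a)*lat+np.sin(a)*w))-[x0,y0])*4+2) for a in np.linspace(0,6.283,30)]
            cv2.polylines(im,[np.int32(np.round(c))],True,(0,255,0),1)
        out.append(im)
    cv2.imwrite('pics/ov2.png',np.hstack(out))
E
python3 fit.py
```

```text
[ 0.5777 -0.2061  0.0983 -0.1651  0.8262] [-9.5 47.3]
[[0.0, -1.6], [1.2, 0.2], [-0.0, 0.3], [0.6, 0.8], [-0.9, 0.7], [0.3, 1.4], [0.4, -3.7]]
```

View pics/ov2.png

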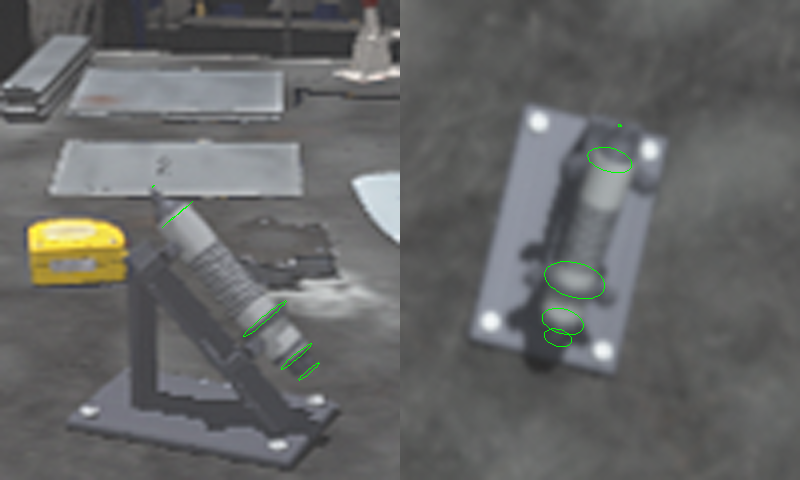

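The crop and overlay show that the punch is not centred over the base. The fitted barrel outline matches both views (side tip at crop (305,368), nose at (153,192)), giving a centre of about (0.579,-0.206,0.10), tilt 45°, yaw about -10°.

Emit:
drive_tool:
  translation:
    - [-0.0193,0.03,0.001]
    - [-0.0193,0.03,0.001]
    - [0,0.03,0]
    - [0,0.02,0]
    - [0,0,0]
  angular:
    - [0,0,0]
    - [0,0,0]
    - [0,0,0]
    - [0,0,0]
    - [0,0,0]

```text
time_s: 3.95
tcp_pos: [0.5606, -0.2034, 0.1913]
orientation: [-1.57, -0.26, -0.184]
ft_force: [-0.7, -0.2, -0.1]
opening: 0.0854
```

```bash
python3 - <<'E'
from bench import sensors, imaging
import cv2,numpy as np
a=imaging.snapshot('side')['pixels'][90:240,200:330,::-1];b=imaging.snapshot('top')['pixels'][130:280,310:440,::-1]
cv2.imwrite('pics/near.png',cv2.resize(np.hstack([a,b]),None,fx=3,fy=3,interpolation=cv2.INTER_CUBIC))
print(sensors.state()['tcp_pos'],sensors.state()['joints'])
E
```

```text
[ 0.56144356 -0.20386786  0.19345214] [-0.46884228 -0.07964374  1.9806143   0.08720048  0.98855911 -1.89449654]
```

View pics/near.png

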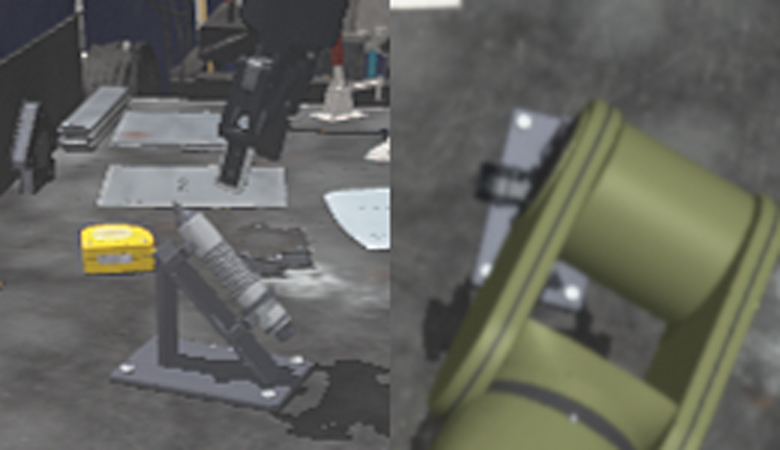

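The gripper is tilted as intended, above and behind the punch. Side crop: fingers at (235,180), punch centre at (235,265). A small correction, then down.

Emit:
drive_tool:
  translation:
    - [-0.006,0.01,0.001]
    - [0,0.02,0]
    - [0,0.02,0]
    - [0,0.015,0]
    - [0,0.012,0]
    - [0,0.011,0]
    - [0,0,0]
    - [0,0,0]
  angular:
    - [0,0,0]
    - [0,0,0]
    - [0,0,0]
    - [0,0,0]
    - [0,0,0]
    - [0,0,0]
    - [0,0,0]
    - [0,0,0]

```text
time_s: 5.05
tcp_pos: [0.5777, -0.2057, 0.1057]
orientation: [-1.571, -0.263, -0.184]
ft_force: [-0.1, -0.2, 0.7]
opening: 0.0851
```

```bash
python3 - <<'E'
from bench import sensors, imaging
import cv2,numpy as np
a=imaging.snapshot('side')['pixels'][90:240,200:330,::-1]
cv2.imwrite('pics/near2.png',cv2.resize(a,None,fx=4,fy=4,interpolation=cv2.INTER_CUBIC))
s=sensors.state();print(s['tcp_pos'],s['orientation'],s['ft_force'])
E
```

```text
[ 0.57782639 -0.20578334  0.10604915] [-1.57118693 -0.2630858  -0.18391422] [-0.08205824 -0.18590568  0.82346944]
```

View pics/near2.png

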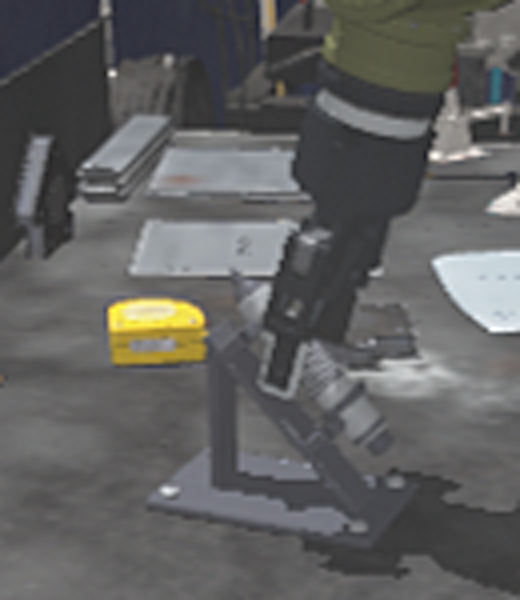

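The fingers straddle the barrel between the forks, with the near pad at (283,365). Closing.

Emit:
drive_tool:
  translation:
    - [0,0,0]
    - [0,0,0]
    - [0,0,0]
    - [0,0,0]
    - [0,0,0]
    - [0,0,0]
    - [0,0,0]
    - [0,0,0]
  angular:
    - [0,0,0]
    - [0,0,0]
    - [0,0,0]
    - [0,0,0]
    - [0,0,0]
    - [0,0,0]
    - [0,0,0]
    - [0,0,0]
  hand: 0
  newtons: 90

```text
time_s: 6.1
tcp_pos: [0.5771, -0.2069, 0.106]
orientation: [-1.572, -0.262, -0.185]
ft_force: [-3.5, -4.0, 3.8]
opening: 0.0217
```

Emit:
drive_tool:
  translation:
    - [0.0013,-0.0048,0]
    - [0.0026,-0.0097,0]
    - [0.0052,-0.0193,0]
    - [0.0078,-0.029,0]
    - [0.0078,-0.029,0]
    - [0.0078,-0.029,0]
    - [0.0078,-0.029,0]
    - [0,0,0]
    - [0,0,0]
  angular:
    - [0,0,0]
    - [0,0,0]
    - [0,0,0]
    - [0,0,0]
    - [0,0,0]
    - [0,0,0]
    - [0,0,0]
    - [0,0,0]
    - [0,0,0]

```text
time_s: 7.22
tcp_pos: [0.5771, -0.2052, 0.2596]
orientation: [-1.571, -0.261, -0.184]
ft_force: [-0.2, 0.9, -2.0]
opening: 0.0214
```

```bash
python3 - <<'E'
from bench import sensors, imaging
import cv2,numpy as np
a=imaging.snapshot('side')['pixels'][20:220,180:360,::-1]
cv2.imwrite('pics/lift.png',cv2.resize(a,None,fx=3,fy=3,interpolation=cv2.INTER_CUBIC))
s=sensors.state();print(s['tcp_pos'],s['orientation'],s['ft_force'],s['ft_torque'],s['opening'])
E
```

```text
[ 0.57675774 -0.20512569  0.2585748 ] [-1.57006918 -0.25907364 -0.18402843] [-0.19085699  0.21232282 -2.58717623] [0.05738852 0.17011115 0.04736955] 0.02158602730113344
```

View pics/lift.png

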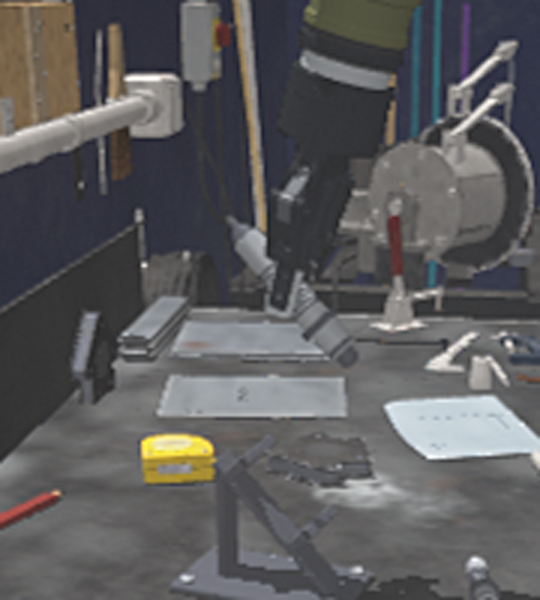

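Emit:
drive_tool:
  translation:
    - [-0.0025,-0.0007,0.0196]
    - [-0.0051,-0.0014,0.0392]
    - [-0.0051,-0.0014,0.0392]
    - [-0.0051,-0.0014,0.0392]
    - [-0.0051,-0.0014,0.0392]
    - [-0.0051,-0.0014,0.0392]
    - [-0.0051,-0.0014,0.0392]
    - [-0.0051,-0.0014,0.0392]
    - [-0.0051,-0.0014,0.0392]
    - [-0.0051,-0.0014,0.0392]
    - [-0.0025,-0.0007,0.0196]
    - [0,0,0]
  angular:
    - [0,0,0]
    - [0,0,0]
    - [0,0,0]
    - [0,0,0]
    - [0,0,0]
    - [0,0,0]
    - [0,0,0]
    - [0,0,0]
    - [0,0,0]
    - [0,0,0]
    - [0,0,0]
    - [0,0,0]

```text
time_s: 8.78
tcp_pos: [0.5967, 0.1908, 0.2596]
orientation: [-1.572, -0.26, -0.181]
ft_force: [0.0, 0.1, -1.6]
opening: 0.0215
```

Emit:
drive_tool:
  translation:
    - [0,0,0]
    - [0,0,0]
    - [0,0,0]
    - [0,0,0]
    - [0,0,0]
    - [0,0,0]
    - [0,0,0]
    - [0,0,0]
    - [0,0,0]
    - [0,0,0]
    - [0,0,0]
    - [0,0,0]
  angular:
    - [1.3,-4.83,0]
    - [1.3,-4.83,0]
    - [1.3,-4.83,0]
    - [1.3,-4.83,0]
    - [1.3,-4.83,0]
    - [0,0,-7.5]
    - [0,0,-7.5]
    - [0,0,-7.5]
    - [0,0,-7.5]
    - [0,0,-7.5]
    - [0,0,-7.5]
    - [0,0,0]

```text
time_s: 10.28
tcp_pos: [0.5864, 0.1702, 0.2931]
orientation: [-1.545, -0.996, 0.25]
ft_force: [0.3, 0.7, -1.9]
opening: 0.0214
```

```bash
python3 - <<'E'
from bench import sensors, imaging
import cv2,numpy as np,pickle
d={n:imaging.snapshot(n) for n in("side","top")}; pickle.dump(d,open('snap2.pkl','wb'))
cv2.imwrite('pics/up.png',d['side']['pixels'][:,:,::-1])
s=sensors.state();print(s['tcp_pos'],s['orientation'],s['ft_force'],s['joints'],s['opening'])
E
```

```text
[0.58665156 0.17118792 0.29173414] [-1.5452435  -0.99245641  0.25217223] [ 0.1351546  -0.99068087 -2.28430994] [ 0.15061123 -0.40913102  2.25898934  0.35596115  0.32201112 -1.96565481] 0.021532980895401607
```

View pics/up.png

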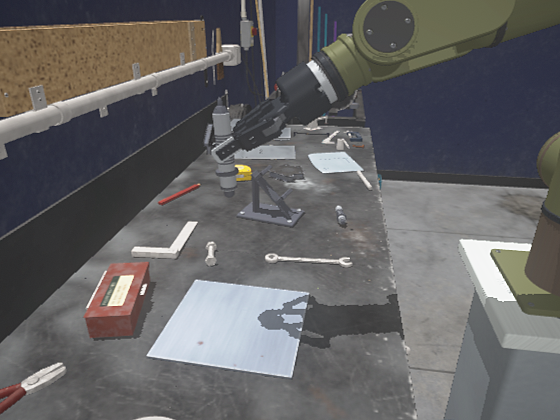

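The picture shows the punch upright in the gripper at (222,140). However joint 5 sits on its lower limit of 0.32, so the pose falls short. I'll fit a quick kinematic model from the recorded states to pick a feasible yaw for pressing.

```bash
cat > kin.py <<'E'
import numpy as np
from scipy.spatial.transform import Rotation as Ro
from scipy.optimize import least_squares
D=[([1.22038331,.124477969,1.65171287,0,1.36751712,-.0826],[.17182,.62628,.25505],[-1.5729,0,-.2678]),
([-.46884228,-.07964374,1.9806143,.08720048,.98855911,-1.89449654],[.56144,-.20387,.19345],[-1.57,-.26,-.184]),
([.15061123,-.40913102,2.25898934,.35596115,.32201112,-1.96565481],[.58665,.17119,.29173],[-1.5452,-.9925,.2522])]
R=lambda ax,a:Ro.from_euler(ax,a)
LO=np.array([-2.61,-1.02,.03,-1.35,.32,-2.91]);HI=np.array([2.61,2.33,2.71,4.49,2.68,2.91])
def fk(q,g,s4=1,s6=1):
    d,z0,L2,L3,Lt,a1,c6=g
    R1=R('z',q[0]);R2=R1*R('y',q[1]);R3=R2*R('y',q[2]);R5=R3*R('z',s4*q[3])*R('y',q[4])
    p=R1.apply([a1,d,z0])+R2.apply([0,0,L2])+R3.apply([0,0,L3])+R5.apply([0,0,Lt])
    # tool y = approach (local z)
    T=R5*R('z',s6*q[5]+c6)*Ro.from_matrix([[1,0,0],[0,0,1],[0,-1,0]])
    return p,T
def res(g,s4,s6):
    o=[]
    for q,p,e in D:
        P,T=fk(q,g,s4,s6); o+=list(P-p)+list(.3*(T.inv()*R('xyz',e)).as_rotvec())
    return np.array(o+[.02*g[5]])
best=min((least_squares(res,[.05,.3,.4,.4,.25,0,c],args=(a,b)) for a in(1,-1) for b in(1,-1) for c in(0,1.57,3.14,-1.57)),key=lambda s:s.cost)
for a in(1,-1):
  for b in(1,-1):
    for c in(0,1.57,3.14,-1.57):
      s=least_squares(res,[.05,.3,.4,.4,.25,0,c],args=(a,b))
      if s.cost<=best.cost*1.0001: G,S4,S6=s.x,a,b
def ik(p,T,q0):
    f=lambda q:np.r_[(lambda P,t:np.r_[P-p,.3*(t.inv()*T).as_rotvec()])(*fk(q,G,S4,S6)),1e-4*(q-q0)]
    s=least_squares(f,np.clip(q0,LO+.01,HI-.01),bounds=(LO,HI)); return s.x,np.linalg.norm(s.fun[:6])
E
python3 - <<'E'
from kin import *
print(best.cost,G.round(4),S4,S6,np.abs(best.fun).max())
for x,y in((.6,.19),(.65,.2),(.66,.13),(.65,.27)):
  for yaw in range(-90,91,15):
    o=[]
    for z in(.079,.13,.2):
        ps=np.radians(yaw); T=R('xyz',[-np.pi/2,-np.pi/3,ps]); a=T.apply([0,1,0])
        c=min((ik(np.array([x,y,z])-.006*a,T,np.array(q)) for q in([.15,-.2,2.2,.9,.5,-2.3],[.15,-.2,2.2,-.9,.5,-.9],[.15,-.2,2.2,2.5,.5,-2.8])),key=lambda r:r[1])
        o.append((c[0].round(2).tolist(),round(c[1],4)))
    if max(e for _,e in o)<.003: print(x,y,yaw,o)
E
```

```text
1.2324779591443817 [0.0818 0.2056 0.3893 0.5951 0.211  0.0128 1.5451] -1 -1 0.9401333875322169
```

```bash
sed -i 's/\[\[1,0,0\],\[0,0,1\],\[0,-1,0\]\]/[[1,0,0],[0,0,-1],[0,1,0]]/' kin.py
cat > scan.py <<'E'
from kin import *
print(best.cost,G.round(4),S4,S6,np.abs(best.fun).max())
for x,y in((.6,.19),(.65,.2),(.65,.27)):
  for yaw in range(-90,91,15):
    o=[]
    for z in(.079,.2):
        ps=np.radians(yaw); T=R('xyz',[-np.pi/2,-np.pi/3,ps]); a=T.apply([0,1,0])
        c=min((ik(np.array([x,y,z])-.006*a,T,np.array(q)) for q in([.15,-.2,2.2,.9,.5,-2.3],[.15,-.2,2.2,-.9,.5,-.9],[.15,-.2,2.2,2.5,.5,-2.8])),key=lambda r:r[1])
        o.append((c[0].round(2).tolist(),round(c[1],4)))
    print(x,y,yaw,*o)
E
python3 scan.py
```

```text
5.7296543494423975e-06 [ 0.0534  0.1743  0.4639  0.6119  0.2545 -0.0103 -1.5707] 1 1 0.0021803288492432404
0.6 0.19 -90 ([0.53, 0.55, 1.65, -0.84, 1.63, 0.8], np.float64(0.0)) ([0.53, 0.42, 1.61, -0.86, 1.75, 0.67], np.float64(0.0))
0.6 0.19 -75 ([0.57, 0.46, 1.78, -0.98, 1.46, 0.72], np.float64(0.0)) ([0.57, 0.32, 1.74, -0.97, 1.57, 0.57], np.float64(0.0))
0.6 0.19 -60 ([0.58, 0.36, 1.92, -1.13, 1.28, 0.66], np.float64(0.0)) ([0.58, 0.21, 1.87, -1.08, 1.37, 0.47], np.float64(0.0))
0.6 0.19 -45 ([0.58, 0.26, 2.05, -1.29, 1.08, 0.61], np.float64(0.0)) ([0.58, 0.09, 2.01, -1.19, 1.15, 0.39], np.float64(0.0))
0.6 0.19 -30 ([0.54, 0.14, 2.15, -1.35, 0.87, 0.48], np.float64(0.0228)) ([0.54, -0.03, 2.13, -1.29, 0.91, 0.29], np.float64(0.0))
0.6 0.19 -15 ([0.45, 0.01, 2.23, -1.35, 0.59, 0.24], np.float64(0.0463)) ([0.46, -0.15, 2.23, -1.35, 0.62, 0.15], np.float64(0.0033))
0.6 0.19 0 ([0.36, -0.08, 2.3, -1.35, 0.32, 0.0], np.float64(0.0546)) ([0.35, -0.24, 2.3, -1.35, 0.32, -0.05], np.float64(0.0058))
0.6 0.19 15 ([0.07, -0.14, 2.33, 1.24, 0.32, -2.91], np.float64(0.0804)) ([0.07, -0.29, 2.
[... 3384 characters left out ...]
4, -1.35, 0.32, -0.12], np.float64(0.049))
0.65 0.27 30 ([0.2, 0.06, 2.14, 1.18, 0.32, -2.91], np.float64(0.0681)) ([0.2, -0.1, 2.15, 1.19, 0.32, -2.91], np.float64(0.0213))
0.65 0.27 45 ([0.21, 0.08, 2.1, 1.04, 0.41, -2.91], np.float64(0.0833)) ([0.16, -0.07, 2.09, 1.06, 0.52, -2.91], np.float64(0.0435))
0.65 0.27 60 ([0.17, 0.13, 2.01, 0.91, 0.64, -2.91], np.float64(0.114)) ([0.13, -0.0, 1.98, 0.94, 0.77, -2.91], np.float64(0.0779))
0.65 0.27 75 ([0.16, 0.21, 1.89, 0.81, 0.86, -2.91], np.float64(0.1488)) ([0.11, 0.08, 1.85, 0.86, 1.0, -2.91], np.float64(0.1156))
0.65 0.27 90 ([0.16, 0.3, 1.76, 0.74, 1.08, -2.91], np.float64(0.1862)) ([0.11, 0.2, 1.71, 0.8, 1.23, -2.91], np.float64(0.1548))
```

The model fits to about 2 mm. With yaw about -55° the upright pose is well inside the joint ranges. I'll untilt, yaw, tilt again, and move to (0.62,0.15).

Emit:
drive_tool:
  translation:
    - [0,0,0]
    - [0,0,0]
    - [0,0,0]
    - [0,0,0]
    - [0,0,0]
    - [0,0,0]
    - [0,0,0]
    - [0,0,0]
    - [0,0,0]
    - [0,0,0]
    - [0,0,0]
    - [0,0,0]
    - [0,0,0]
    - [0,0,0]
    - [0,0,0]
    - [0,0,0]
    - [0,0,0]
  angular:
    - [0,0,7.5]
    - [0,0,7.5]
    - [0,0,7.5]
    - [0,0,7.5]
    - [0,0,7.5]
    - [0,0,7.5]
    - [-1.81,6.76,0]
    - [-1.81,6.76,0]
    - [-1.81,6.76,0]
    - [-1.81,6.76,0]
    - [-1.81,6.76,0]
    - [-1.81,6.76,0]
    - [-1.81,6.76,0]
    - [-1.81,6.76,0]
    - [-1.81,6.76,0]
    - [-1.81,6.76,0]
    - [0,0,0]

```text
time_s: 12.5
tcp_pos: [0.5874, 0.1724, 0.2908]
orientation: [-1.619, -0.23, -0.933]
ft_force: [-0.2, -0.1, -2.3]
opening: 0.0217
```

```bash
python3 - <<'E'
from bench import sensors
s=sensors.state();print(s['joints'].round(2),s['tcp_pos'].round(4),s['orientation'].round(3))
from scipy.spatial.transform import Rotation as R
print(R.from_euler('xyz',s['orientation']).as_matrix().round(3))
E
```

```text
[ 0.29  0.01  1.72 -0.24  1.38 -0.3 ] [0.5874 0.1724 0.2908] [-1.619 -0.23  -0.933]
[[ 0.579  0.097  0.809]
 [-0.782 -0.212  0.586]
 [ 0.228 -0.972 -0.047]]
```

```bash
cat > plan.py <<'E'
import sys,numpy as np
from scipy.spatial.transform import Rotation as R
from bench import sensors
# args: P(grasp point) x y z, pitch deg, yaw deg
x,y,z,p,w=map(float,sys.argv[1:])
s=sensors.state(); A=R.from_euler('xyz',s['orientation']); B=R.from_euler('xyz',[-90,p,w],degrees=True)
print('rot total (tool deg)',np.degrees((A.inv()*B).as_rotvec()).round(2))
t=np.array([x,y,z])-.006*B.apply([0,1,0])
print('then shift in new tool frame',B.inv().apply(t-s['tcp_pos']).round(4),'target tcp',t.round(4),'now',s['tcp_pos'].round(4))
print('up in new tool frame',B.inv().apply([0,0,1]).round(4), 'joints',s['joints'].round(2))
E
python3 plan.py .62 .15 .14 -60 -55
```

```text
rot total (tool deg) [  1.67   2.38 -46.76]
then shift in new tool frame [-0.112   0.1015  0.0139] target tcp [0.617  0.1543 0.143 ] now [0.5874 0.1724 0.2908]
up in new tool frame [ 0.866 -0.5    0.   ] joints [ 0.29  0.01  1.72 -0.24  1.38 -0.3 ]
```

Emit:
drive_tool:
  translation:
    - [0,0,0]
    - [0,0,0]
    - [0,0,0]
    - [0,0,0]
    - [0,0,0]
    - [0,0,0]
    - [-0.0186,0.0169,0.0023]
    - [-0.0186,0.0169,0.0023]
    - [-0.0186,0.0169,0.0023]
    - [-0.0186,0.0169,0.0023]
    - [-0.0186,0.0169,0.0023]
    - [-0.0186,0.0169,0.0023]
    - [0,0,0]
  angular:
    - [0.28,0.4,-7.8]
    - [0.28,0.4,-7.8]
    - [0.28,0.4,-7.8]
    - [0.28,0.4,-7.8]
    - [0.28,0.4,-7.8]
    - [0.28,0.4,-7.8]
    - [0,0,0]
    - [0,0,0]
    - [0,0,0]
    - [0,0,0]
    - [0,0,0]
    - [0,0,0]
    - [0,0,0]

```text
time_s: 14.12
tcp_pos: [0.6158, 0.1523, 0.141]
orientation: [-1.578, -1.046, -0.957]
ft_force: [0.1, 0.6, -1.9]
opening: 0.0216
```

```bash
python3 plan.py .62 .15 .084 -60 -55; python3 - <<'E'
from bench import sensors, imaging
import cv2,numpy as np
d=imaging.snapshot('side');cv2.imwrite('pics/press0.png',cv2.resize(d['pixels'][150:400,130:430,::-1],None,fx=2,fy=2,interpolation=cv2.INTER_CUBIC))
print(sensors.state()['orientation'],sensors.state()['ft_force'])
from h import *
print(w2pix(d,[.62,.15,.14]),w2pix(d,[.62,.15,.066]),w2pix(d,[.62,.15,.212]))
E
```

```text
rot total (tool deg) [ 0.24  0.09 -0.1 ]
then shift in new tool frame [-0.0472  0.0262  0.0022] target tcp [0.617  0.1543 0.087 ] now [0.6158 0.1523 0.141 ]
up in new tool frame [ 0.866 -0.5    0.   ] joints [ 0.5   0.26  1.93 -1.18  1.19  0.52]
[-1.5723457  -1.04657801 -0.96068594] [-0.37577789  0.29887258 -1.66742271]
[217.18858626 231.05829069] [219.75228703 269.51748746] [214.45883446 190.1080898 ]
```

View pics/press0.png

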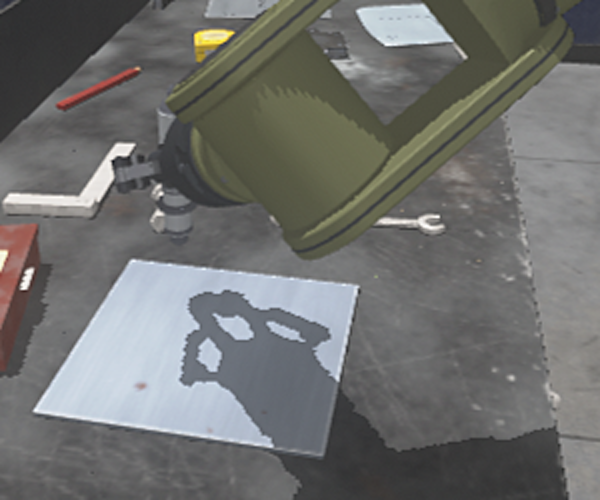

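The punch is upright and the tip is where predicted (crop (181,237)), with about 59 mm to the plate. Descending, then pressing gently.

Emit:
drive_tool:
  translation:
    - [-0.0087,0.005,0]
    - [-0.0087,0.005,0]
    - [-0.0087,0.005,0]
    - [-0.0087,0.005,0]
    - [-0.0069,0.004,0]
    - [0,0,0]
    - [0,0,0]
  angular:
    - [0,0,0]
    - [0,0,0]
    - [0,0,0]
    - [0,0,0]
    - [0,0,0]
    - [0,0,0]
    - [0,0,0]

```text
time_s: 15.05
tcp_pos: [0.6168, 0.1541, 0.0967]
orientation: [-1.566, -1.047, -0.965]
ft_force: [-0.6, 0.5, -2.0]
opening: 0.0211
```

Emit:
drive_tool:
  translation:
    - [-0.00173,0.001,0]
    - [-0.00173,0.001,0]
    - [-0.00173,0.001,0]
    - [-0.00173,0.001,0]
    - [-0.00173,0.001,0]
    - [-0.00173,0.001,0]
    - [0,0,0]
  angular:
    - [0,0,0]
    - [0,0,0]
    - [0,0,0]
    - [0,0,0]
    - [0,0,0]
    - [0,0,0]
    - [0,0,0]

```text
time_s: 15.92
tcp_pos: [0.6165, 0.154, 0.0842]
orientation: [-1.568, -1.047, -0.963]
ft_force: [0.0, -0.8, -1.8]
opening: 0.0218
```

Emit:
drive_tool:
  translation:
    - [-0.0013,0.00075,0]
    - [-0.0013,0.00075,0]
    - [-0.0013,0.00075,0]
    - [-0.0013,0.00075,0]
    - [0,0,0]
  angular:
    - [0,0,0]
    - [0,0,0]
    - [0,0,0]
    - [0,0,0]
    - [0,0,0]

```text
time_s: 16.55
tcp_pos: [0.6172, 0.154, 0.0806]
orientation: [-1.565, -1.051, -0.967]
ft_force: [-3.6, -0.4, 6.6]
opening: 0.0214
```

Emit:
drive_tool:
  translation:
    - [-0.0013,0.00075,0]
    - [-0.0013,0.00075,0]
    - [-0.0013,0.00075,0]
    - [0,0,0]
  angular:
    - [0,0,0]
    - [0,0,0]
    - [0,0,0]
    - [0,0,0]

```text
time_s: 17.05
tcp_pos: [0.6172, 0.1541, 0.0761]
orientation: [-1.565, -1.051, -0.967]
ft_force: [-4.0, 0.1, 5.9]
opening: 0.0216
```

Emit:
drive_tool:
  translation:
    - [-0.0009,0.0005,0]
    - [-0.0009,0.0005,0]
    - [-0.0009,0.0005,0]
    - [-0.0009,0.0005,0]
    - [0,0,0]
  angular:
    - [0,0,0]
    - [0,0,0]
    - [0,0,0]
    - [0,0,0]
    - [0,0,0]

```text
time_s: 17.68
tcp_pos: [0.6173, 0.1542, 0.0721]
orientation: [-1.565, -1.051, -0.967]
ft_force: [-4.1, 0.4, 7.1]
opening: 0.0216
```

Emit:
drive_tool:
  translation:
    - [-0.0009,0.0005,0]
    - [0,0,0]
  angular:
    - [0,0,0]
    - [0,0,0]

```text
time_s: 17.92
tcp_pos: [0.6173, 0.1542, 0.0711]
orientation: [-1.565, -1.051, -0.967]
ft_force: [-4.5, -0.9, 7.1]
opening: 0.0217
```

Emit:
drive_tool:
  translation:
    - [-0.0009,0.0005,0]
    - [0,0,0]
  angular:
    - [0,0,0]
    - [0,0,0]

```text
time_s: 18.18
tcp_pos: [0.6175, 0.1541, 0.0709]
orientation: [-1.564, -1.052, -0.968]
ft_force: [-6.0, 0.4, 9.5]
opening: 0.0216
```

Emit:
drive_tool:
  translation:
    - [-0.0009,0.0005,0]
    - [0,0,0]
  angular:
    - [0,0,0]
    - [0,0,0]

```text
time_s: 18.42
tcp_pos: [0.6176, 0.1541, 0.0709]
orientation: [-1.564, -1.054, -0.969]
ft_force: [-7.0, 1.0, 13.3]
opening: 0.0215
```

Emit:
drive_tool:
  translation:
    - [-0.0009,0.0005,0]
    - [0,0,0]
  angular:
    - [0,0,0]
    - [0,0,0]

```text
time_s: 18.68
tcp_pos: [0.6178, 0.1541, 0.0708]
orientation: [-1.563, -1.055, -0.97]
ft_force: [-9.7, 0.2, 16.3]
opening: 0.0217
```

Emit:
drive_tool:
  translation:
    - [-0.0009,0.0005,0]
    - [0,0,0]
    - [0,0,0]
    - [0,0,0]
    - [0,0,0]
    - [0,0,0]
    - [0,0,0]
    - [0,0,0]
    - [0,0,0]
    - [0,0,0]
  angular:
    - [0,0,0]
    - [0,0,0]
    - [0,0,0]
    - [0,0,0]
    - [0,0,0]
    - [0,0,0]
    - [0,0,0]
    - [0,0,0]
    - [0,0,0]
    - [0,0,0]

```text
time_s: 19.92
tcp_pos: [0.6181, 0.1541, 0.0708]
orientation: [-1.562, -1.057, -0.971]
ft_force: [-8.9, 0.6, 19.4]
opening: 0.0218
```

Emit:
drive_tool:
  translation:
    - [0.00433,-0.0025,0]
    - [0.00866,-0.005,0]
    - [0.0173,-0.01,0]
    - [0.026,-0.015,0]
    - [0.026,-0.015,0]
    - [0.026,-0.015,0]
    - [0.026,-0.015,0]
    - [0.026,-0.015,0]
    - [0.026,-0.015,0]
    - [0,0,0]
    - [0,0,0]
  angular:
    - [0,0,0]
    - [0,0,0]
    - [0,0,0]
    - [0,0,0]
    - [0,0,0]
    - [0,0,0]
    - [0,0,0]
    - [0,0,0]
    - [0,0,0]
    - [0,0,0]
    - [0,0,0]

```text
time_s: 21.3
tcp_pos: [0.6157, 0.1537, 0.2786]
orientation: [-1.569, -1.046, -0.962]
ft_force: [-0.1, -0.1, -2.4]
opening: 0.0219
```

```bash
python3 plan.py .579 -.2065 .26 -15 -10.5; python3 - <<'E'
from bench import sensors, imaging
import cv2,numpy as np
d=imaging.snapshot('side');cv2.imwrite('pics/post.png',cv2.resize(d['pixels'][80:300,130:330,::-1],None,fx=2.5,fy=2.5,interpolation=cv2.INTER_CUBIC))
E
```

```text
rot total (tool deg) [ 27.76 -36.29  42.62]
then shift in new tool frame [ 0.0238  0.0196 -0.3608] target tcp [ 0.5775 -0.2062  0.2658] now [0.6157 0.1537 0.2786]
up in new tool frame [ 0.2588 -0.9659  0.    ] joints [ 0.5   0.08  1.87 -1.11  1.29  0.29]
```

View pics/post.png

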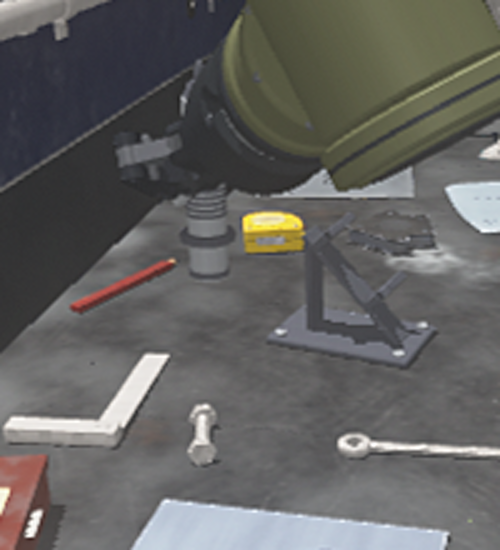

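The post-press picture shows the barrel end flush below the collar, at crop (208,272), with no button standing out. It was held at about 20 N. Spanner and bolt are in place. Going back to the rest.

Emit:
drive_tool:
  translation:
    - [0,0,0]
    - [0,0,0]
    - [0,0,0]
    - [0,0,0]
    - [0,0,0]
    - [0,0,0]
    - [0,0,0]
    - [0,0,0]
    - [0,0,0]
    - [0.0026,0.0022,-0.0401]
    - [0.0026,0.0022,-0.0401]
    - [0.0026,0.0022,-0.0401]
    - [0.0026,0.0022,-0.0401]
    - [0.0026,0.0022,-0.0401]
    - [0.0026,0.0022,-0.0401]
    - [0.0026,0.0022,-0.0401]
    - [0.0026,0.0022,-0.0401]
    - [0.0026,0.0022,-0.0401]
    - [0,0,0]
    - [0,0,0]
  angular:
    - [3.47,-4.54,5.33]
    - [3.47,-4.54,5.33]
    - [3.47,-4.54,5.33]
    - [3.47,-4.54,5.33]
    - [3.47,-4.54,5.33]
    - [3.47,-4.54,5.33]
    - [3.47,-4.54,5.33]
    - [3.47,-4.54,5.33]
    - [0,0,0]
    - [0,0,0]
    - [0,0,0]
    - [0,0,0]
    - [0,0,0]
    - [0,0,0]
    - [0,0,0]
    - [0,0,0]
    - [0,0,0]
    - [0,0,0]
    - [0,0,0]
    - [0,0,0]

```text
time_s: 23.85
tcp_pos: [0.5775, -0.2053, 0.2653]
orientation: [-1.571, -0.261, -0.183]
ft_force: [0.7, -0.1, -2.4]
opening: 0.0221
```

```bash
python3 plan.py .5786 -.2072 .1 -15 -10.6;python3 -c "
from bench import sensors;s=sensors.state();print(s['orientation'],s['ft_force'])"
```

```text
rot total (tool deg) [-0.03  0.1  -0.07]
then shift in new tool frame [-0.0414  0.154  -0.0017] target tcp [ 0.5771 -0.2069  0.1058] now [ 0.5775 -0.2053  0.2653]
up in new tool frame [ 0.2588 -0.9659  0.    ] joints [-0.46 -0.1   1.87  0.08  1.12 -1.87]
[-1.57078287 -0.26052033 -0.18313294] [ 0.68040334 -0.125972   -2.35652566]
```

Emit:
drive_tool:
  translation:
    - [-0.007,0.029,-0.0012]
    - [-0.0078,0.029,0]
    - [-0.0078,0.029,0]
    - [-0.0052,0.0193,0]
    - [-0.0026,0.0097,0]
    - [-0.0026,0.0097,0]
    - [0,0,0]
  angular:
    - [0,0,0]
    - [0,0,0]
    - [0,0,0]
    - [0,0,0]
    - [0,0,0]
    - [0,0,0]
    - [0,0,0]

```text
time_s: 24.72
tcp_pos: [0.5786, -0.2072, 0.1366]
orientation: [-1.571, -0.262, -0.183]
ft_force: [-0.5, 0.2, -2.0]
opening: 0.0217
```

Emit:
drive_tool:
  translation:
    - [-0.0013,0.0048,0]
    - [-0.0013,0.0048,0]
    - [-0.0013,0.0048,0]
    - [-0.0013,0.0048,0]
    - [0,0,0]
    - [0,0,0]
  angular:
    - [0,0,0]
    - [0,0,0]
    - [0,0,0]
    - [0,0,0]
    - [0,0,0]
    - [0,0,0]

```text
time_s: 25.48
tcp_pos: [0.5787, -0.2074, 0.1169]
orientation: [-1.571, -0.263, -0.182]
ft_force: [-0.2, -0.1, -1.5]
opening: 0.0218
```

Emit:
drive_tool:
  translation:
    - [-0.0008,0.0029,0.0003]
    - [-0.0008,0.0029,0]
    - [-0.0005,0.0019,0]
    - [0,0,0]
  angular:
    - [0,0,0]
    - [0,0,0]
    - [0,0,0]
    - [0,0,0]

```text
time_s: 25.98
tcp_pos: [0.5785, -0.207, 0.1086]
orientation: [-1.571, -0.262, -0.183]
ft_force: [-0.4, -0.9, -2.2]
opening: 0.0213
```

Emit:
drive_tool:
  translation:
    - [-0.0003,0.001,0]
    - [-0.0003,0.001,0]
    - [0,0,0]
    - [0,0,0]
  angular:
    - [0,0,0]
    - [0,0,0]
    - [0,0,0]
    - [0,0,0]

```text
time_s: 26.48
tcp_pos: [0.5788, -0.2072, 0.1082]
orientation: [-1.571, -0.263, -0.183]
ft_force: [-4.9, 1.7, 5.7]
opening: 0.0216
```

Seated contact, about 8 N at the expected height. Releasing, then looking.

Emit:
drive_tool:
  translation:
    - [0,0,0]
    - [0,0,0]
    - [0,0,0]
    - [0,0,0]
    - [0,0,0]
    - [0,0,0]
    - [0,0,0]
    - [0,0,0]
  angular:
    - [0,0,0]
    - [0,0,0]
    - [0,0,0]
    - [0,0,0]
    - [0,0,0]
    - [0,0,0]
    - [0,0,0]
    - [0,0,0]
  hand: 1

```text
time_s: 27.48
tcp_pos: [0.5786, -0.207, 0.1068]
orientation: [-1.571, -0.263, -0.183]
ft_force: [0.2, -0.4, 0.1]
opening: 0.0854
```

Emit:
drive_tool:
  translation:
    - [0,-0.01,0]
    - [0,-0.02,0]
    - [0,-0.03,0]
    - [0,-0.04,0]
    - [0,-0.04,0]
    - [0,-0.04,0]
    - [0,0,0.05]
    - [0,0,0.05]
    - [0,0,0.05]
    - [0,0,0.05]
    - [0,0,0.05]
    - [0,0,0.05]
    - [0,0,0]
  angular:
    - [0,0,0]
    - [0,0,0]
    - [0,0,0]
    - [0,0,0]
    - [0,0,0]
    - [0,0,0]
    - [0,0,0]
    - [0,0,0]
    - [0,0,0]
    - [0,0,0]
    - [0,0,0]
    - [0,0,0]
    - [0,0,0]

```text
time_s: 29.1
tcp_pos: [0.587, 0.0994, 0.2825]
orientation: [-1.57, -0.265, -0.178]
ft_force: [0.4, -0.7, -0.3]
opening: 0.0853
```

```bash
python3 - <<'E'
from bench import sensors, imaging
from h import *
import pickle
d={n:imaging.snapshot(n) for n in("side","top")}
d0=pickle.load(open('snap0.pkl','rb'))
rows=[]
for dd in(d0,d):
    rows.append(np.hstack([cv2.resize(dd[n]['pixels'][y:y+100,x:x+100,::-1],(300,300),interpolation=cv2.INTER_CUBIC) for n,(x,y) in {'side':(220,140),'top':(320,150)}.items()]))
cv2.imwrite('pics/final.png',np.vstack(rows))
E
```

```text
(no output)
```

View pics/final.png

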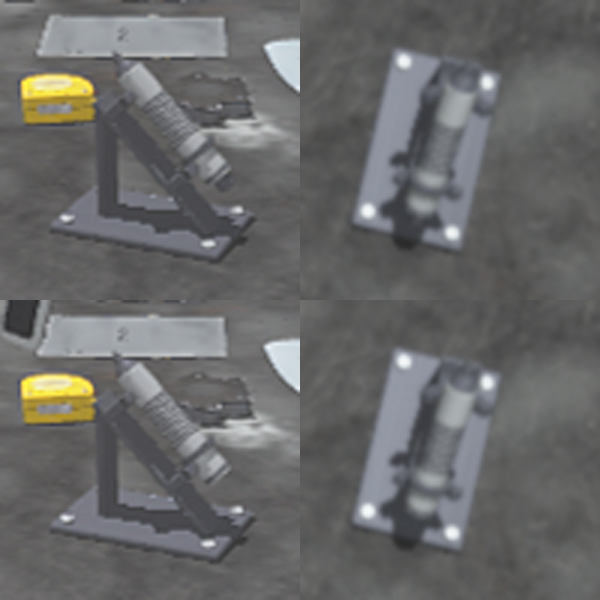

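The before/after comparison shows the punch in both forks exactly as at first: nose at (117,355) against (117,55), same axis. The button (before at (224,185)) is now home. The gripper is clear.

```bash
python3 -c "
from bench import env;print(env.hand_in())"
```

```text
the job is handed in; nothing more can be done
None
```

The spring punch is cocked and lies back in its rest, button end low, and the job is handed in. I lifted it with the button still out, held it upright over the steel plate and pressed until it stopped. I held it there for about a second at roughly 20 N, then laid it back and let go. The arm's clock read about 29 s of the 67 s allowed.

- **Button:** After pressing, the picture showed no button standing out. The travel fits a full 12 mm stroke. The gripper stopped at 70.8 mm height, against about 70 mm expected.
- **Force:** The highest wrist reading was about 21 N, and 5 to 10 N of that was sideways while the button pressed on the plate. Wrist force is only read at the end of each move.
- **Back in the rest:** Before and after pictures agree to about a pixel, and the gripper is clear, reading almost no force.
- **Spanner and bolt:** Never approached, and not visibly moved in the picture after pressing.

**Problems on the way:**
- My first position for the punch was about 17 mm off, because I took it to be centred over the rest's base. I corrected it from the images before gripping.
- The first upright pose ran joint 5 to its lower limit, so I pressed with the tool turned to about -55° instead.

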